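# Tip the salvaged parts from the tray into the bin

### The arm

A 6-joint arm with a two-finger parallel gripper is mounted at the origin on the work surface. World frame = base frame: x ahead of the robot, y to its left, z up, the work surface at z = 0. Lengths are in m, angles in rad, forces in N, time in s.
With the tool pointing down it reaches from about 0.35 to 0.775 m from the base axis. Payload 5.5 kg.
Tool frame: the origin (TCP) lies at the very end of the fingers, on their centre line; the grasp point (between the pads) lies env.hold_point_z behind it (env.hold_point_z is the distance from the TCP to the grasp point, in m); z points along the fingers, y is the line along which they close (so a half turn about z gives the same grasp; the last joint's range is limited). The gripper opens to 85 mm and grips with 20 to 120 N. Pads are 22 mm wide; open, the fingers measure 114 mm over their backs; the gripper's body (76 mm by 85 mm) begins 54 mm behind the grasp point. The pads swing forward as they close: fully open they stand 13 mm farther back than shut.
Start: joints at [-1.43, 0.313, 0.046, 1.304, 0, 1.431], TCP at [0.159, -0.553, 0.231] pointing down, gripper open.
Joint ranges: [-2.76, 2.76], [-0.86, 1.69], [-1.03, 1.26], [-2.2, 2.34], [-1.47, 1.5], [-3.14, 3.14]. Speed limits (rad/s): [2.57, 2.57, 3.14, 3.14, 3.14, 3.14].

### API

Orientations are given as a rotation vector (axis times angle).
In Python, from cell import env gives the robot as it stands.
- The arm moves only by the tool carry_out, never from a script. Its argument "steps" is text: rows parted by semicolons, each of 6 numbers parted by spaces: the shift along the tool's x, y, z normalised to -1 to 1, where 1 is 0.1 m, then the turn, a rotation vector about the tool's x, y, z normalised to -1 to 1, where 1 is 90 degrees. A call has 1 to 5 rows; each row is the pose to reach, as a shift and turn from the pose commanded when the call began, along the tool's axes at that moment; what a row does not reach only later rows make up. A row lasts 1/8 s, in which the tool goes at most 62.5 mm and 10.7 degrees, less where a joint would pass 70% of its speed; a pose out of reach is approached as far as the arm can. A call with a number of a shift or a turn outside -1 to 1 is refused whole. A call with a gripper value outside its range is refused whole. "hand" is the opening, from -1 (shut) to 1 (fully open), set as the call begins (left out, the last holds). The fingers move at their own pace and stop on an object; "squeeze" is the grip in N (left out, the last holds). Time passes only in rows, so rows that repeat a pose let the fingers close. It gives the time, the measured TCP pose, the force, the opening and the grip force at its end, in the units of the state.
- env.get_state(): the state, without advancing time (a new reading comes with each control period).
- env.read_camera(name): name is "scene" or "top"; returns the picture (420x560x3 uint8, red, green, blue); there is no depth.
- env.calibration(name): a dict with "fx", "fy", "cx", "cy" (pixels), "rvec" (rotation vector, rad) and "tvec" (3), from world to camera coordinates, as OpenCV has them. Camera axes: x right, y down, z forward; pixel columns grow to the right and rows downward; lengths in m; the calibration is good to about 2 mm. A picture is of the moment at which its call begins. calibration takes no time and is no camera call.
- env.finish_job(): hands the job in; it is judged then, once.
Trained networks look in the newest picture that a camera, given by its name, has taken for a name from the list of things; names that differ only in an ending like _2 or _b are one class to them, and where a whole thing is asked for, a point or a joint stands for the part that bears it (a point fixed in the world has none). Each returns a list of dicts, best first, with "conf" (0 to 1); they miss things now and then, are a little off and sometimes report something else, mostly with a low value. They report only what shows in the picture. A call takes as long as a camera call. They do not tell look-alikes from the thing itself.
- env.boxes_of(camera, name): "point" ([x, y, z] in m, in world coordinates, good to about 4 mm: the middle of the surface that is visible of it).
The state is a dict: "clock": time; "joint_positions": joint angles; "joint_velocities": joint speeds; "joint_efforts": joint torques, N m; "position": TCP position; "ee_rot": TCP orientation; "force": force on the tool from outside, world axes, zero at the start; "moment": the same for the moment, N m; "width": finger opening in m; "finger_force": force on a finger pad.
Only numpy, scipy, OpenCV 4.12 (cv2) and the standard library are available. Lean on these libraries where they do the work, as an engineer would, in place of code of your own. Each camera call takes 0.05 s, during which the arm holds its last target. There are 200 camera calls.

### The job

Draw the bare metal parts tray out from under the blue shelf with its parts still in it, set it down in the middle of the grey mat and let go; then take it up again (its rear grip serves for this) and tip it low over the wide grey bin so that all three salvaged parts slide into the bin. Set the empty tray back flat in the middle of the mat. Do not handle the parts themselves, do not drop them from a height, and leave the bin and everything else on the bench where they stand.

Things in the scene. Friction and masses are not known exactly. Their poses are not given: they have to be found in the camera images.
- tray: Bare steel, dustpan-like tray, 150 mm wide (x), 180 mm long (y), 0.24 kg. Origin: centre of its underside, z up. Floor 5 mm thick. Its -y end is the open mouth (no wall); side walls 6 mm thick and rear wall (+y) 8 mm thick are 35 mm high. An ear on each side wall near the mouth; a grip plate on the rear wall. It starts flat on the bench, mouth end out, rear third and grip under the blue shelf
- tray_grip (a point): point to grip on the rear grip plate (tray frame 0, +108, 81 mm), the middle of the plate. The plate is 70 mm wide along the tray's x, 12 mm thick, and leans backward (towards the tray's +y) by 20 degrees from upright; its top edge is 20 mm further up along the plate. Axes as the tray's
- tray_mouth (a point): middle of the open mouth's edge, on top of the tray's floor (tray frame 0, -90, 5 mm). Axes as the tray's
- tray_ear_a (a point): point to grip on the ear of the -x side wall (tray frame -71, -60, 45 mm): an upright plate 10 mm thick along the tray's x, 50 mm long along its y, its top 55 mm above the tray's underside. Axes as the tray's
- tray_ear_b (a point): the same on the +x side wall (tray frame +71, -60, 45 mm)
- heatsink: finned aluminium heatsink, 36 x 60 x 30 mm (x, y, z), 70 g, loose in the tray at the start. Origin at its centre
- transformer: small mains transformer, dark steel core and card-wrapped winding, 36 x 60 x 38 mm, 130 g, loose in the tray at the start. Origin at its centre
- relay: black plastic relay block, 34 x 60 x 28 mm, 50 g, loose in the tray at the start. Origin at its centre
- bin: grey open-topped parts bin, the wide low one: 220 mm (its x) by 180 mm (its y), 90 mm high, walls and floor 5 mm, 0.7 kg, loose on the bench. Origin: centre of its underside. It stands to the robot's right of the mat, its +y long side towards the mat
- mat: thin dark grey anti-static mat lying on the bench, 240 mm (its x) by 260 mm (its y), 1 mm thick. Origin at its centre
- riser: blue bench shelf, fixed: board 400 mm (its x) by 240 mm (its y), underside 140 mm and top 158 mm above the bench, on an end wall at each x end; open towards -y. A carton and a loudspeaker driver stand on the rear of it, up to 215 mm above the bench. Origin: on the bench under its centre
- tub: bystander: tall narrow grey tub, 90 x 90 x 110 mm. Origin: centre of its underside
- mug: bystander: white mug, 80 mm across, 90 mm high. Origin: centre of its underside
- spool: bystander: solder spool, 60 mm across, 48 mm high. Origin: centre of its underside
- remote: bystander: black remote control, 45 x 150 x 20 mm. Origin: centre of its underside
- screwdriver: bystander: screwdriver lying on the bench, along its x
- meter: bystander: black multimeter, 80 x 140 x 41 mm. Origin: centre of its underside
Not all that is in view belongs to the job. Leave any orange look-alike of the transformer alone.

How it is judged:
By the outcome, as a careful person would: the job done as asked, in the order asked, and still so for the second after the job is handed in, with the robot touching nothing.
It also fails if it takes over 70 s, if anything falls off the work surface, if the arm or the gripper's body presses on something with over 40 N, if the wrist force passes 120 N, or if a joint passes its speed limit or range.

## Working session

There is one attempt and no reset: what is moved stays moved. The work goes in short steps, Python scripts to look and compute and a tool call to move; the robot and the scene stay as the last step left them, time stands still between calls to the robot, and variables do not carry over. Pictures are saved under pics/ and viewed, at most 12 in all, crops included, and the job is handed in when it is done.

Besides the shell and the picture viewer there is one more tool, called after "Request:" as a command line: name --argument value ..., lists and objects as JSON in quotes. carry_out: Moves the arm, as the interface text tells. Scaled input: -1 to 1 covers 0.1 m each way for a shift and 90 degrees each way for a turn. Its arguments: {"type":"object","properties":{"steps":{"type":"string"},"hand":{"type":"number"},"squeeze":{"type":"number"}},"required":["steps"]}

```bash
mkdir -p pics; ls; python3 - <<'E'
from cell import env
import cv2
for c in("scene","top"):
    cv2.imwrite(f"pics/{c}0.png",env.read_camera(c)[:,:,::-1])
    for n in["tray","tray_grip","tray_mouth","tray_ear_a","heatsink","transformer","relay","bin","mat","riser","tub","mug","spool","remote","screwdriver","meter"]:
        print(c,n,[(([round(float(v),3) for v in d["point"]]),round(d["conf"],2)) for d in env.boxes_of(c,n)])
s=env.get_state();print(s["clock"],s["position"],s["ee_rot"],s["width"],env.hold_point_z)
E
```

```text
pics
scene tray [([0.48, 0.239, 0.01], 0.95)]
scene tray_grip [([0.479, 0.238, 0.008], 0.71), ([0.448, 0.296, 0.032], 0.54)]
scene tray_mouth [([0.481, 0.238, 0.008], 0.87), ([0.362, 0.133, 0.02], 0.2)]
scene tray_ear_a [([0.477, 0.242, 0.01], 0.81)]
scene heatsink [([0.363, 0.133, 0.018], 0.48)]
scene transformer [([0.705, 0.191, 0.025], 0.54), ([0.532, 0.314, 0.031], 0.47)]
scene relay [([0.489, 0.307, 0.034], 0.69)]
scene bin [([0.518, -0.281, 0.036], 0.71)]
scene mat [([0.569, -0.04, 0.002], 0.98)]
scene riser [([0.622, 0.425, 0.158], 0.57)]
scene tub [([0.767, -0.228, 0.067], 0.79), ([0.727, -0.083, 0.045], 0.34)]
scene mug [([0.76, 0.076, 0.06], 0.75)]
scene spool [([0.724, -0.084, 0.049], 0.57), ([0.481, 0.241, 0.013], 0.56)]
scene remote [([0.364, 0.136, 0.018], 0.63)]
scene screwdriver [([0.382, -0.097, 0.023], 0.52), ([0.758, 0.076, 0.064], 0.34)]
scene meter [([0.476, 0.243, 0.009], 0.29)]
top tray [([0.488, 0.239, 0.001], 0.68), ([0.526, 0.306, 0.039], 0.34)]
top tray_grip [([0.485, 0.242, 0.005], 0.92), ([0.438, 0.301, 0.025], 0.6)]
top tray_mouth [([0.485, 0.243, 0.006]
[... 203 characters left out ...]
0.73), ([0.682, 0.196, 0.024], 0.59), ([0.548, -0.281, 0.006], 0.59)]
top relay [([0.477, 0.314, 0.032], 0.5)]
top bin []
top mat [([0.282, -0.248, 0.033], 0.73), ([0.553, -0.029, 0.005], 0.64)]
top riser [([0.5, 0.433, 0.156], 0.86)]
top tub [([0.756, -0.233, 0.054], 0.59), ([0.486, 0.239, 0.001], 0.52)]
top mug [([0.757, 0.074, 0.042], 0.89)]
top spool [([0.712, -0.083, 0.047], 0.6), ([0.48, 0.311, 0.033], 0.5), ([0.528, 0.302, 0.043], 0.15)]
top remote [([0.353, 0.136, 0.02], 0.79)]
top screwdriver [([0.369, -0.089, 0.023], 0.73)]
top meter [([0.281, -0.25, 0.038], 0.81)]
1.7 [ 0.15931976 -0.55255075  0.23132544] [ 3.11054670e+00  4.39542706e-01 -6.91994421e-06] 0.08529676478186039 0.0187
```

View pics/scene0.png

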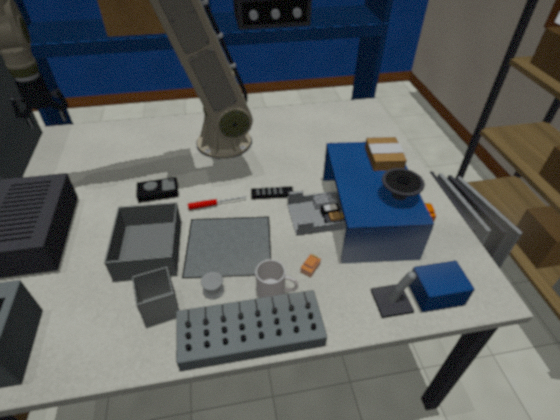

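View pics/top0.png

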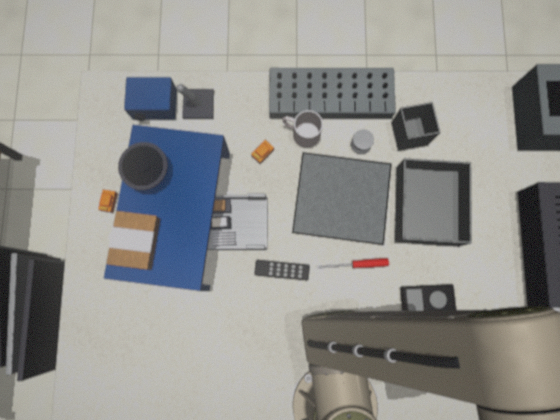

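The scene view shows the bare tray at about (315,212), mouth towards the mat. The shelf is at (380,200), the mat at (228,246) and the wide bin at (145,240). Orange look-alikes sit at (311,264) and (428,211), outside the tray. The top view agrees: tray (240,222), mat (342,198), bin (433,202), look-alikes (262,151) and (107,201). The transformer to move is the one inside the tray at (219,205). I'll confirm with one enlarged crop.

```bash
python3 - <<'E'
import cv2,numpy as np
t=cv2.imread("pics/top0.png");s=cv2.imread("pics/scene0.png")
a=cv2.resize(t[180:260,195:285],None,fx=6,fy=6,interpolation=cv2.INTER_CUBIC)[:, :] # 540x480
b=cv2.resize(s[180:240,280:350],None,fx=5,fy=5,interpolation=cv2.INTER_CUBIC) #350x300
o=np.zeros((600,800,3),np.uint8); a=cv2.resize(a,(440,391)); o[:391,:440]=a; o[:300,445:795]=b
cv2.imwrite("pics/crop0.png",o)
E
```

```text
(no output)
```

View pics/crop0.png

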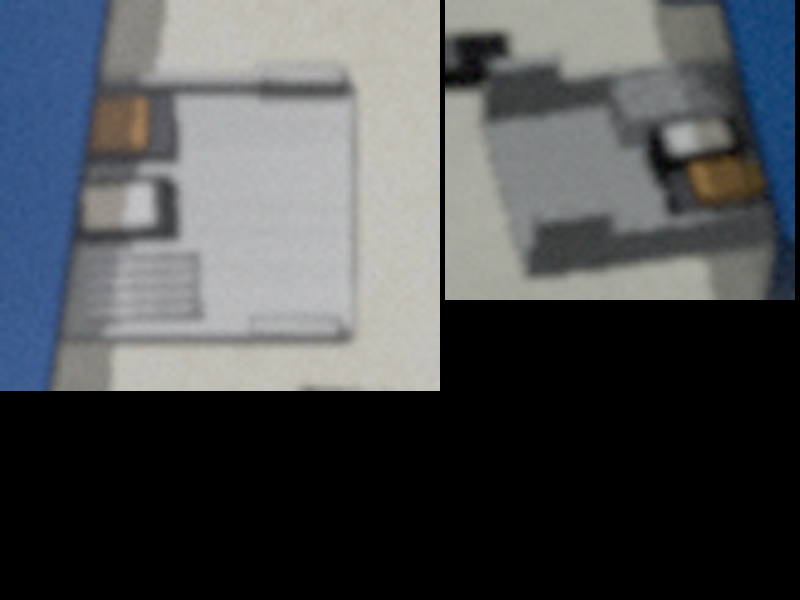

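```bash
cat > h.py <<'E'
from cell import env
import numpy as np, cv2
from scipy.spatial.transform import Rotation as R
def ray(c,uv):
    k=env.calibration(c);M=R.from_rotvec(k["rvec"]).as_matrix();o=-M.T@k["tvec"]
    d=M.T@np.array([(uv[0]-k["cx"])/k["fx"],(uv[1]-k["cy"])/k["fy"],1]);return o,d/np.linalg.norm(d)
def onz(c,uv,z):
    o,d=ray(c,uv);return np.round(o+d*(z-o[2])/d[2],4)
def proj(c,p):
    k=env.calibration(c);q=R.from_rotvec(k["rvec"]).apply(p)+k["tvec"]
    return np.stack([q[...,0]/q[...,2]*k["fx"]+k["cx"],q[...,1]/q[...,2]*k["fy"]+k["cy"]],-1)
def tri(a,b):
    (o1,d1),(o2,d2)=ray("top",a),ray("scene",b)
    t=np.linalg.lstsq(np.stack([d1,-d2],1),o2-o1,rcond=None)[0]
    p,q=o1+t[0]*d1,o2+t[1]*d2;return np.round((p+q)/2,4),round(np.linalg.norm(p-q),4)
def plan(wps,start=None):
    """wps: list of (pos, Rotation, nrows). print calls; returns predicted pose"""
    s=env.get_state();p,r=(np.array(s["position"]),R.from_rotvec(s["ee_rot"])) if start is None else start
    for pos,rot,n in wps:
        d=r.inv().apply(np.array(pos)-p)/0.1;w=(r.inv()*rot).as_rotvec()/(np.pi/2)
        d,w=np.round(d,3),np.round(w,3)
        print(" ".join(f"{v:g}" for v in [*d,*w]),"x",n,"" if max(abs(d).max(),abs(w).max())<=1 else "TOO FAR")
        p,r=p+r.apply(d*0.1),r*R.from_rotvec(w*np.pi/2)
    return p,r
def down(yaw): return R.from_euler("z",yaw)*R.from_rotvec([np.pi,0,0])
E
python3 - <<'E'
from h import *
print("earb",tri((257.4,195.1),(305,224)),onz("top",(257.4,195.1),.055))
print("eara",tri((255.3,246.3),(296,194)),onz("top",(255.3,246.3),.055))
print("mouth",onz("top",(267,198.4),.005),onz("top",(266.6,249.1),.0))
print("mat",[onz("top",u,.001) for u in[(303,153),(391,162),(384,243),(293,233)]])
print("bin",[onz("top",u,.09) for u in[(397,160),(470,160),(470,244),(396,242)]])
print("shelf",[onz("top",u,.158) for u in[(225,137),(200,291)]])
im=env.read_camera("top")
g=im.astype(int)
for r in (170,200,230): print(r,g[r,285:400:1,0].tolist())
print(g[190:255,262,0].tolist())
E
```

```text
earb (array([0.5552, 0.2094, 0.0462]), np.float64(0.0035)) [0.553  0.2073 0.055 ]
eara (array([0.4136, 0.2122, 0.0459]), np.float64(0.0013)) [0.4125 0.2111 0.055 ]
mouth [0.5543 0.1823 0.005 ] [0.4105 0.1822 0.    ]
mat [array([0.69  , 0.0793, 0.001 ]), array([ 0.664 , -0.1741,  0.001 ]), array([ 0.4294, -0.1459,  0.001 ]), array([0.4562, 0.1083, 0.001 ])]
bin [array([ 0.6436, -0.1682,  0.09  ]), array([ 0.6443, -0.3633,  0.09  ]), array([ 0.4183, -0.3483,  0.09  ]), array([ 0.4224, -0.157 ,  0.09  ])]
shelf [array([0.6829, 0.2876, 0.158 ]), array([0.2926, 0.3383, 0.158 ])]
170 [196, 195, 196, 193, 193, 190, 190, 188, 191, 192, 192, 194, 195, 191, 165, 120, 96, 111, 116, 125, 123, 123, 121, 115, 119, 120, 120, 122, 119, 121, 116, 120, 126, 117, 119, 121, 118, 118, 120, 117, 124, 118, 122, 119, 117, 121, 122, 119, 119, 118, 121, 116, 120, 119, 119, 116, 114, 112, 113, 112, 115, 116, 119, 116, 116, 120, 119, 116, 117, 116, 119, 118, 118, 114, 114, 116, 113, 120, 114, 116, 119, 119, 117, 116, 114, 114, 114, 112, 118, 119, 114, 116, 120, 111, 116, 112, 118, 113, 120, 113, 118, 121, 121, 
[... 824 characters left out ...]
6, 119, 118, 120, 121, 124, 122, 120, 117, 118, 120, 123, 125, 120, 120, 116, 113, 115, 118, 119, 121, 119, 121, 123, 118, 114, 118, 116, 117, 116, 119, 117, 118, 116, 117, 115, 116, 115, 115, 120, 117, 119, 117, 111, 112, 113, 116, 117, 116, 117, 115, 118, 118, 116, 120, 116, 119, 118, 118, 110, 96, 97, 143, 178, 193, 193, 191, 191, 187, 184, 173, 127, 80, 53, 55, 57, 57]
[193, 187, 184, 171, 168, 171, 145, 101, 86, 103, 146, 172, 181, 183, 181, 182, 181, 177, 178, 183, 187, 183, 184, 185, 185, 184, 186, 186, 181, 188, 186, 181, 188, 181, 186, 186, 185, 183, 186, 184, 186, 186, 184, 184, 182, 182, 182, 186, 185, 186, 191, 191, 187, 186, 172, 165, 174, 163, 141, 126, 151, 185, 194, 191, 193]
```

The crop confirms that the heatsink, black relay and steel and brown transformer are inside the tray. Ear_b's top is at top (257,195) and scene (305,224), with heights consistent with the text. I'll pull by ear_b, the far side, since the remote sits close to ear_a.

```bash
python3 - <<'E'
from h import *
A=[.159,-.553];W=[(.24,-.50,.225),(.32,-.42,.22),(.40,-.33,.22),(.46,-.24,.22),(.50,-.15,.22),(.53,-.055,.22),(.545,.04,.21),(.553,.13,.19),(.553,.209,.12)]
y=np.linspace(.28,1.555,10)[1:]
plan([(w,down(a),3) for w,a in zip(W,y)])
E
```

```text
0.921 -0.281 0.063 0 0 -0.09 x 3 
1.057 -0.402 0.05 0 0 -0.09 x 3 TOO FAR
1.157 -0.334 0 0 0 -0.09 x 3 TOO FAR
1.04 -0.297 -0 0 0 -0.09 x 3 TOO FAR
0.939 -0.296 -0 0 0 -0.09 x 3 
0.959 -0.273 -0 0 0 -0.091 x 3 
0.923 -0.269 0.1 0 0 -0.09 x 3 
0.884 -0.189 0.199 0 0 -0.09 x 3 
0.78 -0.124 0.7 0 0 -0.09 x 3
```

Request:
carry_out --steps "0.46 -0.14 0.03 0 0 -0.045; 0.92 -0.28 0.06 0 0 -0.09" --hand 1

```text
clock: 2.0
position: [0.2404, -0.4999, 0.2251]
ee_rot: [3.072, 0.659, 0.0]
force: [0.4, -0.2, 0.7]
width: 0.0855
finger_force: 0.0
```

Request:
carry_out --steps "0.5 -0.2 0.02 0 0 -0.045; 1 -0.4 0.05 0 0 -0.09"

```text
clock: 2.25
position: [0.3159, -0.4216, 0.2203]
ee_rot: [3.016, 0.876, 0.0]
force: [0.4, -0.9, 0.2]
width: 0.0853
finger_force: 0.0
```

Request:
carry_out --steps "0.5 -0.16 0 0 0 -0.045; 1 -0.33 0 0 0 -0.09"

```text
clock: 2.5
position: [0.3827, -0.34, 0.2204]
ee_rot: [2.947, 1.088, 0.0]
force: [0.1, -0.0, 0.8]
width: 0.0855
finger_force: 0.0
```

Request:
carry_out --steps "0.5 -0.15 0 0 0 -0.045; 1 -0.3 0 0 0 -0.09"

```text
clock: 2.75
position: [0.4394, -0.2523, 0.2205]
ee_rot: [2.862, 1.293, 0.0]
force: [0.8, -1.5, 0.3]
width: 0.0857
finger_force: 0.0
```

Request:
carry_out --steps "0.5 -0.15 0 0 0 -0.045; 0.95 -0.3 0 0 0 -0.09"

```text
clock: 3.0
position: [0.4797, -0.161, 0.2204]
ee_rot: [2.764, 1.493, 0.001]
force: [0.6, -0.4, 0.7]
width: 0.0857
finger_force: 0.0
```

Request:
carry_out --steps "0.5 -0.14 0 0 0 -0.045; 0.95 -0.27 0 0 0 -0.09; 0.95 -0.27 0 0 0 -0.09"

```text
clock: 3.38
position: [0.5092, -0.0657, 0.2204]
ee_rot: [-2.65, -1.688, -0.001]
force: [0.3, -0.4, 1.1]
width: 0.0852
finger_force: 0.0
```

```bash
python3 - <<'E'
from h import *
Y=np.pi/2-.02
plan([((.53,.03,.21),down(1.25),3),((.55,.12,.18),down(1.4),3),((.553,.209,.12),down(Y),3),((.553,.209,.027),down(Y),4)])
E
```

```text
0.956 -0.216 0.104 0 -0 -0.074 x 3 
0.917 -0.094 0.3 0 -0 -0.095 x 3 
0.882 -0.122 0.6 0 -0 -0.096 x 3 
-0.001 -0 0.93 0 -0 -0 x 4
```

Request:
carry_out --steps "0.48 -0.11 0.05 0 0 -0.037; 0.956 -0.216 0.104 0 0 -0.074"

```text
clock: 3.62
position: [0.5305, 0.0269, 0.2099]
ee_rot: [2.552, 1.83, 0.0]
force: [0.5, -1.2, -0.3]
width: 0.0854
finger_force: 0.0
```

Request:
carry_out --steps "0.46 -0.05 0.15 0 0 -0.05; 0.917 -0.094 0.3 0 0 -0.095"

```text
clock: 3.88
position: [0.5511, 0.1173, 0.1797]
ee_rot: [2.407, 2.017, 0.001]
force: [0.3, -0.2, -0.1]
width: 0.0856
finger_force: 0.0
```

Request:
carry_out --steps "0.44 -0.06 0.3 0 0 -0.05; 0.88 -0.12 0.6 0 0 -0.096; 0.88 -0.12 0.6 0 0 -0.096"

```text
clock: 4.25
position: [0.5522, 0.2069, 0.1169]
ee_rot: [-2.245, -2.194, 0.007]
force: [-0.0, -0.4, 0.5]
width: 0.0855
finger_force: 0.0
```

```bash
python3 - <<'E'
from h import *
s=env.get_state();print(s["position"],s["ee_rot"],s["force"])
t=env.read_camera("top");c=env.read_camera("scene")
a=cv2.resize(t[170:260,190:290],(440,396),interpolation=cv2.INTER_CUBIC);b=cv2.resize(c[160:250,270:350],(350,394),interpolation=cv2.INTER_CUBIC)
o=np.zeros((400,800,3),np.uint8);o[:396,:440]=a;o[:394,445:795]=b
cv2.imwrite("pics/c1.png",o[:,:,::-1])
E
```

```text
[0.55222856 0.2069167  0.11691404] [-2.24468986 -2.19412525  0.00679421] [-0.02813402 -0.38674525  0.51569949]
```

View pics/c1.png

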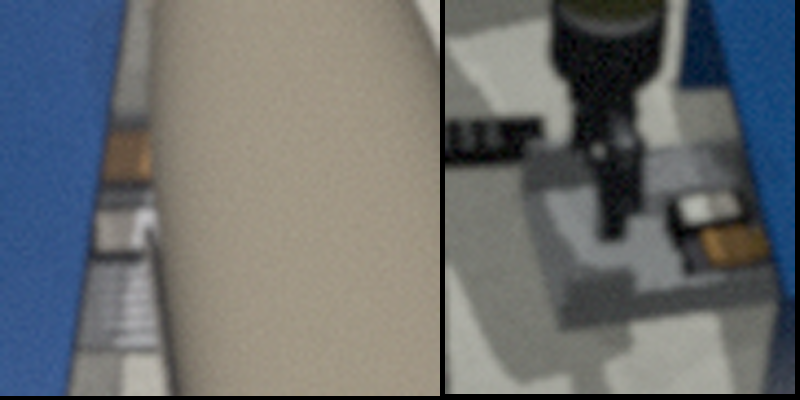

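The gripper stands over ear_b (scene crop about (600,280)), clear of the shelf. I'll go down and grip.

Request:
carry_out --steps "0.01 0 0.25 0 0 0; 0.01 0 0.5 0 0 0; 0.01 0 0.7 0 0 0; 0.01 0 0.9 0 0 0; 0.01 0 0.9 0 0 0"

```text
clock: 4.97
position: [0.554, 0.2048, 0.0296]
ee_rot: [-2.253, -2.189, 0.002]
force: [0.2, -0.4, 0.2]
width: 0.0854
finger_force: 0.0
```

Request:
carry_out --steps "0 0 0 0 0 0; 0 0 0 0 0 0; 0 0 0 0 0 0; 0 0 0 0 0 0; 0 0 0 0 0 0" --hand -1 --squeeze 80

```text
clock: 5.6
position: [0.5543, 0.2068, 0.0305]
ee_rot: [2.248, 2.193, 0.0]
force: [-1.2, -1.2, 5.5]
width: 0.0085
finger_force: 78.8
```

Request:
carry_out --steps "0 0 0 0 0 0; 0 0 0 0 0 0; 0 0 0 0 0 0; 0 0 0 0 0 0; 0 0 0 0 0 0"

```text
clock: 6.22
position: [0.5543, 0.2068, 0.0305]
ee_rot: [2.249, 2.193, 0.001]
force: [-0.5, -1.0, 5.8]
width: 0.0083
finger_force: 79.0
```

Request:
carry_out --steps "0 0 -0.04 0 0 0; -0.1 0 -0.05 0 0 0; -0.25 0 -0.05 0 0 0; -0.4 0 -0.05 0 0 0; -0.5 0 -0.05 0 0 0"

```text
clock: 6.85
position: [0.5527, 0.1552, 0.0346]
ee_rot: [-2.251, -2.191, 0.001]
force: [-0.4, -0.3, -4.7]
width: 0.0085
finger_force: 77.9
```

Request:
carry_out --steps "-0.1 0 0 0 0 0; -0.25 0 0 0 0 0; -0.45 0 0 0 0 0; -0.65 0 0 0 0 0; -0.8 0 0 0 0 0"

```text
clock: 7.48
position: [0.5508, 0.0751, 0.0349]
ee_rot: [2.25, 2.192, -0.0]
force: [0.1, 0.1, -6.1]
width: 0.0081
finger_force: 77.9
```

```bash
python3 - <<'E'
from h import *
s=env.get_state();print(s["position"],s["ee_rot"],s["force"],s["width"])
t=env.read_camera("top");c=env.read_camera("scene")
a=cv2.resize(t[150:260,200:300],(400,440),interpolation=cv2.INTER_CUBIC);b=cv2.resize(c[160:260,260:355],(390,410),interpolation=cv2.INTER_CUBIC)
o=np.zeros((440,800,3),np.uint8);o[:440,:400]=a;o[:410,405:795]=b
cv2.imwrite("pics/c2.png",o[:,:,::-1])
E
```

```text
[0.55080714 0.07514399 0.03494257] [ 2.25046394e+00  2.19169169e+00 -5.59166559e-05] [ 0.09477149  0.10025379 -6.0873684 ] 0.008125027982728695
```

View pics/c2.png

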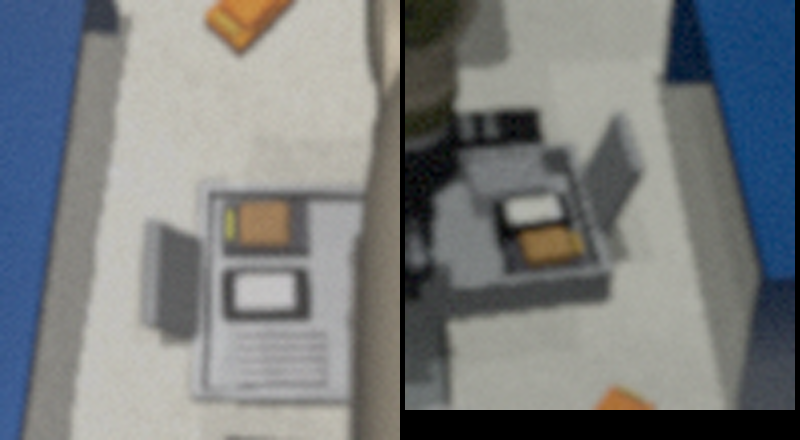

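The tray is clear of the shelf, lifted a few mm, with all three parts in it (top crop (265,290)). Next I'll move it to the mat middle.

```bash
python3 - <<'E'
from h import *
a,b=onz("top",(250,196.3),.041),onz("top",(248.8,249.5),.041)
yaw=np.arctan2((a-b)[1],(a-b)[0]);m=(a+b)/2;c=m[:2]+.09*np.array([np.sin(yaw),-np.cos(yaw)])
print(a,b,yaw,c)
s=env.get_state();p=np.array(s["position"]);r=R.from_rotvec(s["ee_rot"])
print("yaw tool",r.as_euler("zyx"))
yt=-.045  # target tray yaw
rel=p[:2]-np.array([.4805,.138]); d=yt-(-.02)
C,S=np.cos(d),np.sin(d)
tgt=np.array([.56,-.033])+np.array([[C,-S],[S,C]])@rel
r2=R.from_euler("z",d)*r
q=[tgt[0],tgt[1]]
f=lambda k,z:(p[0]+(q[0]-p[0])*k,p[1]+(q[1]-p[1])*k,z)
rr=lambda k:R.from_euler("z",d*k)*r
print(q)
plan([(f(.5,.036),rr(.5),5),(f(1,.036),r2,5),(f(1,.031),r2,3)])
E
```

```text
[0.5525 0.2284 0.041 ] [0.4052 0.2293 0.041 ] -0.006109903602820972 [0.47830011 0.13885168]
yaw tool [-1.54278534e+00  1.31419735e-04  3.14111404e+00]
[np.float64(0.6288185376171275), np.float64(-0.09790229198737785)]
-0.852 0.414 -0.01 0 -0 0.008 x 5 
-0.848 0.424 0 0 -0 0.008 x 5 
0 -0 0.05 0 -0 -0 x 3
```

Request:
carry_out --steps "-0.1 0.05 -0.01 0 0 0; -0.28 0.14 -0.01 0 0 0.002; -0.47 0.23 -0.01 0 0 0.004; -0.67 0.325 -0.01 0 0 0.006; -0.852 0.414 -0.01 0 0 0.008"

```text
clock: 8.2
position: [0.5908, -0.0112, 0.0358]
ee_rot: [2.264, 2.178, 0.0]
force: [-0.2, 0.5, -5.5]
width: 0.0088
finger_force: 78.0
```

Request:
carry_out --steps "-0.2 0.1 0 0 0 0.002; -0.41 0.2 0 0 0 0.004; -0.6 0.3 0 0 0 0.006; -0.75 0.38 0 0 0 0.008; -0.848 0.435 0 0 0 0.008"

```text
clock: 8.82
position: [0.6308, -0.0969, 0.0358]
ee_rot: [-2.278, -2.164, -0.0]
force: [-0.2, 1.0, -4.3]
width: 0.0084
finger_force: 78.0
```

Request:
carry_out --steps "0 0 0.02 0 0 0; 0 0 0.04 0 0 0; 0 0 0.05 0 0 0; 0 0 0.05 0 0 0"

```text
clock: 9.32
position: [0.63, -0.095, 0.031]
ee_rot: [-2.276, -2.165, -0.0]
force: [-0.4, 0.5, -3.5]
width: 0.0089
finger_force: 78.3
```

Request:
carry_out --steps "0 0 0.01 0 0 0; 0 0 0.015 0 0 0; 0 0 0.015 0 0 0"

```text
clock: 9.7
position: [0.63, -0.0952, 0.0305]
ee_rot: [-2.276, -2.165, -0.001]
force: [-3.6, 1.4, 5.8]
width: 0.0085
finger_force: 79.6
```

Request:
carry_out --steps "0 0 0 0 0 0; 0 0 0 0 0 0; 0 0 0 0 0 0; 0 0 0 0 0 0" --hand -0.4

```text
clock: 10.2
position: [0.6304, -0.0959, 0.0293]
ee_rot: [2.277, 2.164, 0.0]
force: [0.5, -0.0, 0.3]
width: 0.0257
finger_force: 0.0
```

Request:
carry_out --steps "0 0 -0.2 0 0 0; 0 0 -0.45 0 0 0; 0 0 -0.7 0 0 0; 0 0 -1 0 0 0"

```text
clock: 10.7
position: [0.6299, -0.0958, 0.1297]
ee_rot: [-2.276, -2.164, 0.001]
force: [0.2, -0.6, 0.5]
width: 0.0255
finger_force: 0.0
```

Request:
carry_out --steps "0.4 -0.3 -0.4 0 0 0; 0.8 -0.6 -0.8 0 0 0; 1 -0.7 -0.9 0 0 0"

```text
clock: 11.08
position: [0.5654, 0.009, 0.2223]
ee_rot: [2.273, 2.163, 0.004]
force: [0.9, -0.5, -0.1]
width: 0.026
finger_force: 0.0
```

Request:
carry_out --steps "0.5 -0.3 0 0 0 0; 1 -0.5 0 0 0 0; 1 -0.5 0 0 0 0"

```text
clock: 11.45
position: [0.5192, 0.1128, 0.2187]
ee_rot: [-2.271, -2.169, 0.001]
force: [0.4, -0.3, -0.3]
width: 0.0257
finger_force: 0.0
```

```bash
python3 - <<'E'
from h import *
s=env.get_state();print(s["clock"],s["position"],s["ee_rot"],s["force"],s["width"])
t=env.read_camera("top");c=env.read_camera("scene")
np.save("t3.npy",t);np.save("c3.npy",c)
a=cv2.resize(t[140:255,275:400],(500,460),interpolation=cv2.INTER_CUBIC);b=cv2.resize(c[190:290,175:280],(295,281),interpolation=cv2.INTER_CUBIC)
o=np.zeros((460,800,3),np.uint8);o[:,:500]=a;o[:281,505:]=b
cv2.imwrite("pics/c3.png",o[:,:,::-1])
E
```

```text
11.45 [0.5191543  0.11283289 0.21870043] [-2.27100726e+00 -2.16946857e+00  1.06653592e-03] [ 0.36459896 -0.28588929 -0.3127365 ] 0.025665772120912242
```

View pics/c3.png

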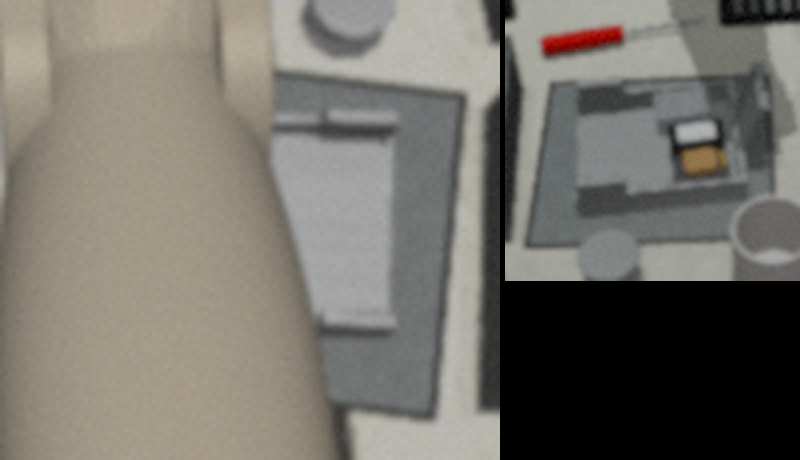

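The tray stands flat on the mat, released, with the three parts inside. I'll check its position and plan the rear-grip approach.

```bash
python3 - <<'E'
from h import *
u=lambda x,y:(275+x/4,140+y/4)
ea,eb=onz("top",u(358,318),.056),onz("top",u(362,117),.056)
print(ea,eb); yaw=np.arctan2(*(eb-ea)[[1,0]]);m=(ea+eb)[:2]/2
print(yaw,"centre",m+.06*np.array([-np.sin(yaw),np.cos(yaw)]))
print("mouth",onz("top",u(392,135),.006),onz("top",u(394,315),.006))
print("grip",[d for d in env.boxes_of("scene","tray_grip")],[d for d in env.boxes_of("top","tray_grip")][:2])
print(proj("scene",np.array([[.564,.075,.082],[.564,.03,.041]])))
E
```

```text
[ 0.4868 -0.0831  0.056 ] [ 0.6269 -0.0896  0.056 ]
-0.04636218548168007 centre [ 0.55963073 -0.02641447]
mouth [ 0.6275 -0.1202  0.006 ] [ 0.4971 -0.1177  0.006 ]
grip [{'point': [0.5633, -0.0426, 0.0151], 'conf': 0.58}] [{'point': [0.5711, -0.0783, 0.0043], 'conf': 0.85}]
[[261.80880855 223.50812398]
 [247.51801968 234.6945828 ]]
```

```bash
cat >> h.py <<'E'
def grip(yaw,tip=0): return R.from_euler("z",yaw)*R.from_euler("x",np.radians(tip-20))*down(np.pi)
E
python3 - <<'E'
from h import *
Y=-.046
plan([((.50,.17,.24),down(2.33),5),((.48,.23,.25),grip(Y),5)])
E
```

```text
0.596 -0.242 -0.213 -0 0 -0.516 x 5 
0.573 0.268 -0.1 0.211 -0.085 -0.482 x 5
```

Request:
carry_out --steps "0.12 -0.05 -0.05 0 0 -0.1; 0.25 -0.1 -0.1 0 0 -0.2; 0.4 -0.15 -0.15 0 0 -0.31; 0.5 -0.2 -0.2 0 0 -0.41; 0.6 -0.24 -0.21 0 0 -0.516" --hand 1

```text
clock: 12.28
position: [0.5006, 0.1701, 0.2403]
ee_rot: [1.235, 2.888, -0.0]
force: [0.1, 0.1, 0.4]
width: 0.0858
finger_force: 0.0
```

Request:
carry_out --steps "0.12 0.05 -0.02 0.04 -0.02 -0.1; 0.25 0.1 -0.05 0.09 -0.035 -0.2; 0.36 0.16 -0.07 0.13 -0.05 -0.3; 0.5 0.22 -0.08 0.17 -0.07 -0.4; 0.57 0.27 -0.1 0.211 -0.085 -0.482"

```text
clock: 12.9
position: [0.4809, 0.2305, 0.2499]
ee_rot: [-0.067, -3.084, 0.547]
force: [0.6, 0.5, 0.1]
width: 0.0857
finger_force: 0.0
```

```bash
python3 - <<'E'
from h import *
s=env.get_state();print(s["clock"],s["position"],s["ee_rot"],s["joint_positions"])
t=env.read_camera("top");c=env.read_camera("scene")
a=cv2.resize(t[140:255,275:400],(500,460),interpolation=cv2.INTER_CUBIC);b=cv2.resize(c[200:270,190:290],(800,560),interpolation=cv2.INTER_CUBIC)
o=np.zeros((600,800,3),np.uint8);o[:300,:326]=cv2.resize(a,(326,300));b=cv2.resize(b,(470,329));o[:329,330:]=b
o[300:600,:326]=cv2.resize(t[180:230,265:320],(326,300),interpolation=cv2.INTER_CUBIC)
cv2.imwrite("pics/c4.png",o[:,:,::-1])
g=grip(-.046);p=np.array([.565,.079,.082])
ax=R.from_euler("z",-.046).apply([1,0,0]);up=-g.apply([0,0,1])
q=np.array([p+up*.02+ax*.035,p+up*.02-ax*.035])
print("exp top corners scene",proj("scene",q).round(1).tolist(),"top",proj("top",q).round(1).tolist())
E
```

```text
12.9 [0.48086467 0.2305175  0.24988679] [-0.06670121 -3.08418901  0.54705035] [ 0.46580157  0.39073861  0.15263079  1.51022713 -0.30454092  0.53636335]
exp top corners scene [[266.6, 227.5], [264.1, 210.7]] top [[303.2, 174.2], [302.1, 200.1]]
```

View pics/c4.png

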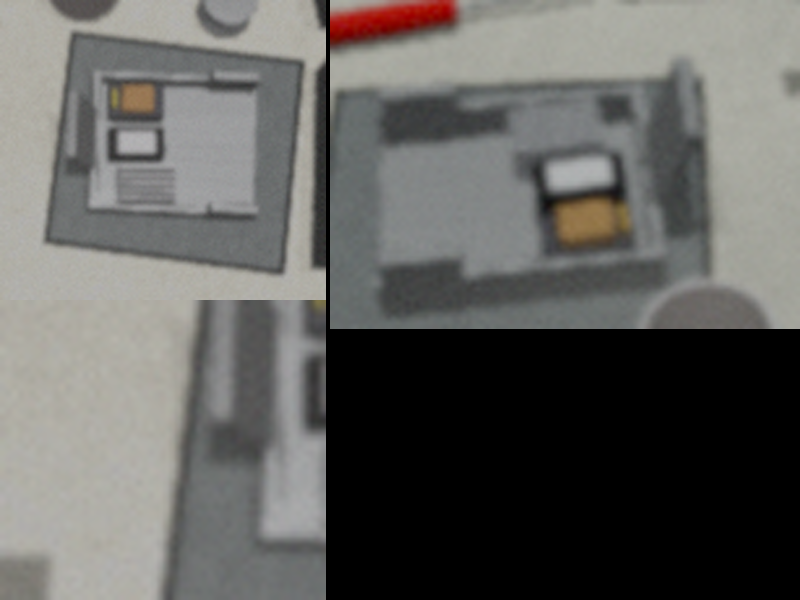

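The view agrees with the expected plate position to within 2 px: top view (303,176)–(302,201), scene (265,213)–(269,228). I'll approach it.

```bash
python3 - <<'E'
from h import *
g=grip(-.046);p=np.array([.562,.081,.082]);z=g.apply([0,0,1]);P=lambda k:p+z*(.0187+k)
print(z)
plan([((.53,.19,.22),g,3),(P(-.10),g,4),(P(-.008),g,4)])
E
```

```text
[-0.01572738 -0.34165835 -0.93969262]
-0.514 -0.271 0.407 -0.001 -0.001 0.001 x 3 
-0.369 -0.539 0.852 0 0 0 x 4 
0 -0 0.92 0 0 0 x 4
```

Request:
carry_out --steps "-0.25 -0.13 0.2 0 0 0; -0.514 -0.271 0.407 0 0 0"

```text
clock: 13.25
position: [0.5309, 0.188, 0.2209]
ee_rot: [-0.075, -3.086, 0.542]
force: [-0.4, 0.5, 0.1]
width: 0.0857
finger_force: 0.0
```

Request:
carry_out --steps "-0.12 -0.18 0.28 0 0 0; -0.25 -0.36 0.56 0 0 0; -0.369 -0.539 0.852 0 0 0; -0.369 -0.539 0.852 0 0 0"

```text
clock: 13.75
position: [0.5624, 0.1043, 0.1578]
ee_rot: [-0.081, -3.081, 0.544]
force: [-0.3, 0.6, -0.1]
width: 0.0858
finger_force: 0.0
```

Request:
carry_out --steps "0 0 0.25 0 0 0; 0 0 0.5 0 0 0; 0 0 0.75 0 0 0; 0 0 0.97 0 0 0; 0 0 0.97 0 0 0"

```text
clock: 14.38
position: [0.5602, 0.0741, 0.0677]
ee_rot: [-0.074, -3.083, 0.543]
force: [-1.0, -0.1, -0.3]
width: 0.0857
finger_force: 0.0
```

Request:
carry_out --steps "0 0 0 0 0 0; 0 0 0 0 0 0; 0 0 0 0 0 0; 0 0 0 0 0 0; 0 0 0 0 0 0" --hand -1 --squeeze 110

```text
clock: 15.0
position: [0.5613, 0.0754, 0.0687]
ee_rot: [-0.07, -3.086, 0.543]
force: [0.1, 2.9, 0.5]
width: 0.0107
finger_force: 107.3
```

Request:
carry_out --steps "0 0 0 0 0 0; 0 0 0 0 0 0; 0 0 0 0 0 0"

```text
clock: 15.38
position: [0.5614, 0.0753, 0.0687]
ee_rot: [-0.07, -3.086, 0.543]
force: [0.7, 4.3, 2.1]
width: 0.0107
finger_force: 107.5
```

```bash
cat >> h.py <<'E'
TP,TR=np.array([.5614,.0753,.0687]),R.from_rotvec([-.07,-3.086,.543])
R0=R.from_euler("z",-.046);C0=np.array([.556,-.027,.001]);MR=np.array([0,-.09,0])
def tool(m,tip):  # tool pose that puts mouth edge (underside) at m with tip degrees
    Rt=R.from_euler("z",-.046)*R.from_euler("x",np.radians(tip))
    c=np.array(m)-Rt.apply(MR)
    return c+Rt.apply(R0.inv().apply(TP-C0)), Rt*R0.inv()*TR
E
python3 - <<'E'
from h import *
m0=C0+R0.apply(MR);print(m0)
S=[((m0[0],m0[1],.06),-3,5),((m0[0],m0[1]-.01,.125),-4,5),((.545,-.19,.125),-4,5),((.535,-.25,.118),0,5),((.535,-.25,.08),15,5),((.535,-.25,.065),25,5),((.535,-.25,.05),35,5),((.535,-.25,.045),42,5),((.535,-.25,.045),50,5)]
plan([(*tool(m,t),n) for m,t,n in S])
E
```

```text
[ 0.55186146 -0.1169048   0.001     ]
-0.001 -0.136 -0.47 0.033 0 -0 x 5 
-0.005 -0.322 -0.533 0.012 0 -0 x 5 
0.04 -0.579 0.258 -0 0 -0 x 5 
0.073 -0.617 0.203 -0.045 -0 -0 x 5 
-0 -0.259 -0.007 -0.167 -0 -0 x 5 
-0 -0.236 -0.106 -0.111 -0 -0 x 5 
-0 -0.261 -0.105 -0.111 -0 0 x 5 
0 -0.183 -0.134 -0.078 -0 0 x 5 
0 -0.195 -0.207 -0.088 -0 0 x 5
```

Request:
carry_out --steps "0 -0.02 -0.06 0 0 0; 0 -0.05 -0.17 0.01 0 0; 0 -0.08 -0.28 0.02 0 0; 0 -0.11 -0.39 0.028 0 0; 0 -0.136 -0.47 0.033 0 0"

```text
clock: 16.0
position: [0.5617, 0.0785, 0.1184]
ee_rot: [-0.07, -3.07, 0.624]
force: [-0.6, -0.2, -5.7]
width: 0.011
finger_force: 107.8
```

Request:
carry_out --steps "0 -0.06 -0.1 0.002 0 0; 0 -0.13 -0.22 0.005 0 0; 0 -0.2 -0.34 0.007 0 0; 0 -0.27 -0.45 0.01 0 0; -0.005 -0.322 -0.533 0.012 0 0"

```text
clock: 16.62
position: [0.5616, 0.0691, 0.1802]
ee_rot: [-0.071, -3.064, 0.652]
force: [0.6, 0.8, -6.0]
width: 0.0106
finger_force: 107.8
```

Request:
carry_out --steps "0.005 -0.07 0.03 0 0 0; 0.015 -0.2 0.09 0 0 0; 0.025 -0.35 0.155 0 0 0; 0.035 -0.49 0.22 0 0 0; 0.04 -0.579 0.258 0 0 0"

```text
clock: 17.25
position: [0.554, 0.0046, 0.1789]
ee_rot: [-0.072, -3.062, 0.652]
force: [0.1, 0.5, -5.9]
width: 0.0106
finger_force: 107.6
```

```bash
python3 - <<'E'
from h import *
s=env.get_state();print(s["clock"],s["position"],s["ee_rot"],s["force"],s["moment"],s["width"],s["joint_positions"])
t=env.read_camera("top");c=env.read_camera("scene")
a=t[140:260,280:480];b=c[180:290,90:280]
o=np.zeros((600,800,3),np.uint8);o[:240,:400]=cv2.resize(a,(400,240));o[:440,400:]=0;o[245:592,:600]=cv2.resize(b,(600,347),interpolation=cv2.INTER_CUBIC)
cv2.imwrite("pics/c5.png",o[:,:,::-1])
E
```

```text
17.25 [0.55400828 0.0046499  0.17892077] [-0.07207379 -3.06198876  0.65200613] [ 0.09161163  0.4719951  -5.87023297] [ 1.20093437 -0.02551791 -0.09940927] 0.010570655162059881 [ 0.0829327   0.36014332 -0.082338    1.18642489 -0.41580541  0.14226209]
```

View pics/c5.png

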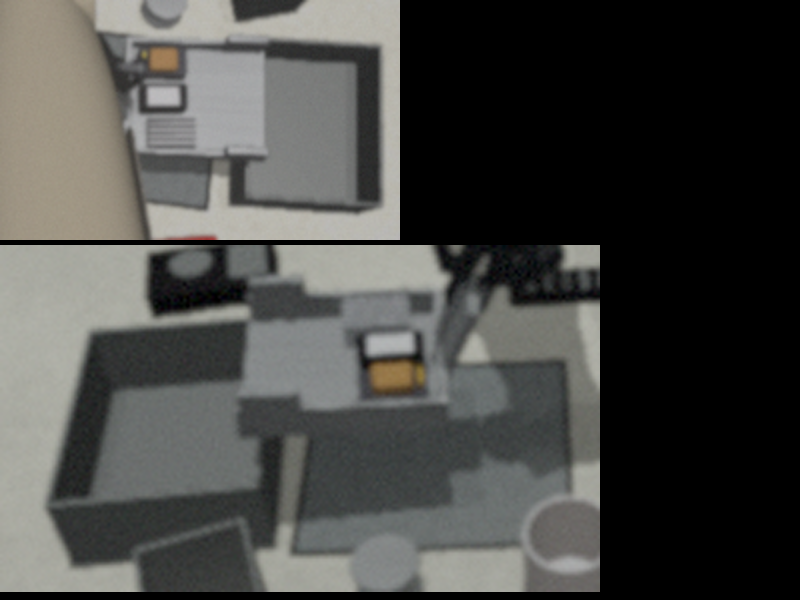

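```bash
python3 - <<'E'
from h import *
v=lambda x,y:(280+x/2,140+y/2)
print("ears",onz("top",v(248,40),.18),onz("top",v(248,152),.18),"mouth",onz("top",v(266,55),.13),onz("top",v(266,155),.13))
print("bin rim",onz("top",v(380,45),.09),onz("top",v(383,205),.09),onz("top",v(232,204),.09))
print("bin floor",onz("top",v(357,65),.005),onz("top",v(355,205),.005))
w=lambda x,y:(90+x/600*190,180+(y-245)/347*110)
print("scene rim",[onz("scene",w(*q),.09) for q in[(92,332),(50,505),(275,505)]])
plan([(*tool((.535,-.25,.118),0),5)])
E
```

```text
ears [ 0.6169 -0.162   0.18  ] [ 0.4758 -0.1561  0.18  ] mouth [ 0.6117 -0.1983  0.13  ] [ 0.4805 -0.1923  0.13  ]
bin rim [ 0.6374 -0.3629  0.09  ] [ 0.4222 -0.3524  0.09  ] [ 0.4224 -0.157   0.09  ]
bin floor [ 0.6325 -0.3642  0.005 ] [ 0.4316 -0.3489  0.005 ]
scene rim [array([ 0.4283, -0.3474,  0.09  ]), array([ 0.6415, -0.359 ,  0.09  ]), array([ 0.675 , -0.1713,  0.09  ])]
0.066 -0.602 0.197 -0.045 -0.001 -0.001 x 5
```

Parts are still aboard and the tray is level and clear of the rim. The bin mouth spans x .43–.64 and y −.165 to −.355. I'll tip it in.

Request:
carry_out --steps "0.01 -0.08 0.03 -0.005 0 0; 0.025 -0.22 0.07 -0.015 0 0; 0.04 -0.38 0.12 -0.025 0 0; 0.055 -0.51 0.17 -0.035 0 0; 0.066 -0.6 0.197 -0.045 0 0"

```text
clock: 17.98
position: [0.5447, -0.0574, 0.1857]
ee_rot: [-0.072, -3.086, 0.542]
force: [-0.5, -0.2, -5.7]
width: 0.0107
finger_force: 107.6
```

Request:
carry_out --steps "0 -0.05 0 -0.033 0 0; 0 -0.1 0 -0.067 0 0; 0 -0.155 0 -0.1 0 0; 0 -0.21 0 -0.133 0 0; 0 -0.259 -0.007 -0.167 0 0"

```text
clock: 18.6
position: [0.5436, -0.081, 0.1952]
ee_rot: [-0.072, -3.136, 0.134]
force: [-1.1, -0.0, -4.8]
width: 0.0107
finger_force: 107.6
```

Request:
carry_out --steps "0 -0.05 -0.02 -0.022 0 0; 0 -0.1 -0.04 -0.044 0 0; 0 -0.14 -0.06 -0.066 0 0; 0 -0.19 -0.085 -0.09 0 0; 0 -0.236 -0.106 -0.111 0 0"

```text
clock: 19.23
position: [0.5429, -0.1034, 0.2078]
ee_rot: [0.072, 3.135, 0.141]
force: [0.7, -0.0, -5.9]
width: 0.0109
finger_force: 107.8
```

Request:
carry_out --steps "0 -0.05 -0.02 -0.022 0 0; 0 -0.105 -0.04 -0.044 0 0; 0 -0.155 -0.06 -0.066 0 0; 0 -0.21 -0.085 -0.09 0 0; 0 -0.261 -0.105 -0.111 0 0"

```text
clock: 19.85
position: [0.5417, -0.1305, 0.2158]
ee_rot: [0.072, 3.107, 0.413]
force: [0.2, 0.8, -4.8]
width: 0.0104
finger_force: 107.8
```

```bash
python3 - <<'E'
from h import *
s=env.get_state();print(s["clock"],s["position"],s["ee_rot"],s["force"],s["moment"],s["width"],s["joint_positions"])
t=env.read_camera("top");c=env.read_camera("scene")
o=np.zeros((600,800,3),np.uint8);o[:240,:400]=cv2.resize(t[140:260,280:480],(400,240));o[245:592,:600]=cv2.resize(c[180:290,90:280],(600,347),interpolation=cv2.INTER_CUBIC)
cv2.imwrite("pics/c6.png",o[:,:,::-1])
plan([(*tool((.535,-.25,.045),42),5),(*tool((.535,-.25,.045),50),5)])
E
```

```text
19.85 [ 0.54167244 -0.1304749   0.21583951] [0.07155393 3.10722222 0.41282531] [ 0.17786774  0.83440949 -4.80174597] [-0.35479351  0.09788781 -0.00998654] 0.010427941970675009 [-0.50923767  0.35806678  0.04381504  1.37665312  0.23586482 -0.47743689]
0.005 -0.182 -0.139 -0.077 -0 -0.001 x 5 
0 -0.196 -0.206 -0.089 -0 -0 x 5
```

View pics/c6.png

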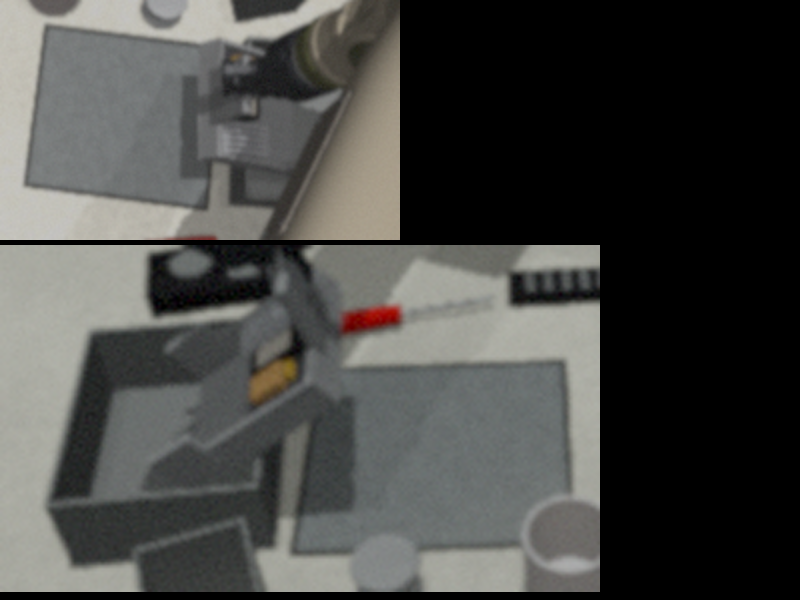

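At 35° all three parts are still in the tray, with its mouth low inside the bin. I'll tip further.

Request:
carry_out --steps "0 -0.04 -0.03 -0.015 0 0; 0 -0.07 -0.06 -0.03 0 0; 0 -0.11 -0.08 -0.046 0 0; 0 -0.15 -0.11 -0.06 0 0; 0.005 -0.182 -0.139 -0.077 0 0"

```text
clock: 20.58
position: [0.5404, -0.1514, 0.2249]
ee_rot: [0.07, 3.074, 0.598]
force: [0.3, 1.5, -2.3]
width: 0.0108
finger_force: 108.4
```

Request:
carry_out --steps "0 -0.04 -0.04 -0.018 0 0; 0 -0.08 -0.08 -0.036 0 0; 0 -0.12 -0.12 -0.054 0 0; 0 -0.16 -0.165 -0.072 0 0; 0 -0.196 -0.206 -0.089 0 0"

```text
clock: 21.2
position: [0.539, -0.1774, 0.2364]
ee_rot: [0.069, 3.022, 0.811]
force: [0.1, 0.2, -2.0]
width: 0.0107
finger_force: 108.2
```

Request:
carry_out --steps "0 0 0 0 0 0; 0 0 0 0 0 0; 0 0 0 0 0 0; 0 0 0 0 0 0"

```text
clock: 21.7
position: [0.539, -0.1764, 0.2365]
ee_rot: [0.068, 3.022, 0.808]
force: [0.4, -0.1, -2.4]
width: 0.0104
finger_force: 108.2
```

```bash
python3 - <<'E'
from h import *
s=env.get_state();print(s["clock"],s["position"],s["force"],s["moment"],s["joint_positions"])
plan([(*tool((.535,-.25,.047),58),5),(*tool((.535,-.25,.047),65),5)])
env.read_camera("scene")
for n in("transformer","relay","heatsink"):print(n,[(np.round(d["point"],3).tolist(),round(d["conf"],2)) for d in env.boxes_of("scene",n)])
E
```

```text
21.7 [ 0.53903187 -0.17642238  0.23649229] [ 0.42744793 -0.14718301 -2.44106666] [-0.61399377  0.02491808  0.01112242] [-0.67837038  0.5134774   0.24448653  1.6300444   0.4144779  -0.70289139]
-0 -0.204 -0.228 -0.09 -0 0 x 5 
-0 -0.17 -0.183 -0.078 -0.001 0 x 5 
transformer [([0.584, -0.324, 0.049], 0.79), ([0.701, 0.188, 0.027], 0.78), ([0.562, 0.639, 0.032], 0.67), ([0.573, -0.038, 0.004], 0.39)]
relay [([0.541, -0.322, 0.05], 0.64), ([0.764, -0.228, 0.067], 0.64)]
heatsink [([0.507, -0.294, 0.053], 0.71)]
```

The wrist force (2.4 N) matches the empty tray, and the networks see all three parts in the bin. I'll back out along the tray's own slope.

```bash
python3 - <<'E'
from h import *
d=np.array([0,np.cos(np.radians(50)),np.sin(np.radians(50))]);m=np.array([.535,-.25,.045])
S=[(m+d*.06,50),(m+d*.125,50),((.54,-.16,.15),30),((.545,-.15,.15),12),((.55,-.14,.13),0),((.556,-.123,.06),0),((.556,-.123,.015),0),((.556,-.123,.0015),0)]
plan([(*tool(m,t),5) for m,t in S])
E
```

```text
0.017 0.547 -0.21 -0.001 -0 0 x 5 
0.019 0.61 -0.222 0 -0 0 x 5 
-0.046 0.479 0.587 0.222 -0 -0 x 5 
-0.046 0.423 0.569 0.2 -0 -0 x 5 
-0.045 0.363 0.54 0.134 -0 -0 x 5 
-0.052 0.401 0.599 -0 -0 -0 x 5 
0 0.154 0.423 -0 -0 -0 x 5 
0 0.046 0.127 -0 -0 -0 x 5
```

Request:
carry_out --steps "0.003 0.08 -0.03 0 0 0; 0.006 0.2 -0.08 0 0 0; 0.01 0.32 -0.12 0 0 0; 0.014 0.44 -0.17 0 0 0; 0.017 0.547 -0.21 0 0 0"

```text
clock: 22.52
position: [0.5391, -0.1392, 0.2828]
ee_rot: [0.068, 3.022, 0.808]
force: [0.3, -0.3, -2.4]
width: 0.0104
finger_force: 108.2
```

Request:
carry_out --steps "0.003 0.12 -0.04 0 0 0; 0.007 0.25 -0.09 0 0 0; 0.01 0.37 -0.135 0 0 0; 0.015 0.49 -0.18 0 0 0; 0.019 0.61 -0.222 0 0 0"

```text
clock: 23.15
position: [0.539, -0.0975, 0.3321]
ee_rot: [0.069, 3.022, 0.809]
force: [0.5, -0.3, -1.8]
width: 0.0106
finger_force: 108.2
```

Request:
carry_out --steps "-0.009 0.09 0.11 0.044 0 0; -0.018 0.19 0.22 0.088 0 0; -0.027 0.29 0.34 0.132 0 0; -0.036 0.38 0.46 0.177 0 0; -0.046 0.479 0.587 0.222 0 0"

```text
clock: 23.78
position: [0.5467, -0.0267, 0.3049]
ee_rot: [0.072, 3.125, 0.27]
force: [-0.2, 0.4, -2.3]
width: 0.0109
finger_force: 108.2
```

Request:
carry_out --steps "-0.009 0.08 0.11 0.04 0 0; -0.018 0.16 0.22 0.08 0 0; -0.027 0.25 0.33 0.12 0 0; -0.036 0.34 0.45 0.16 0 0; -0.046 0.423 0.569 0.2 0 0"

```text
clock: 24.4
position: [0.5535, 0.0247, 0.2559]
ee_rot: [-0.072, -3.13, 0.22]
force: [0.0, -0.1, -3.4]
width: 0.0102
finger_force: 108.1
```

Request:
carry_out --steps "-0.009 0.07 0.1 0.027 0 0; -0.018 0.14 0.21 0.053 0 0; -0.027 0.22 0.32 0.08 0 0; -0.036 0.29 0.43 0.107 0 0; -0.045 0.363 0.54 0.134 0 0"

```text
clock: 25.02
position: [0.5594, 0.0528, 0.197]
ee_rot: [-0.071, -3.085, 0.546]
force: [0.2, 1.4, -2.1]
width: 0.0105
finger_force: 108.2
```

```bash
python3 - <<'E'
from h import *
s=env.get_state();print(s["clock"],s["position"],s["force"],s["moment"])
plan([(*tool(m,t),5) for m,t in[((.556,-.123,.06),0),((.556,-.123,.015),0),((.556,-.123,.0015),0)]])
t=env.read_camera("top");c=env.read_camera("scene")
o=np.zeros((600,800,3),np.uint8);o[:240,:400]=cv2.resize(t[140:260,280:480],(400,240));o[245:592,:600]=cv2.resize(c[180:290,90:280],(600,347),interpolation=cv2.INTER_CUBIC)
cv2.imwrite("pics/c7.png",o[:,:,::-1])
E
```

```text
25.025 [0.5593642  0.05275796 0.19704938] [ 0.19888435  1.41820347 -2.07903347] [ 0.69481362 -0.02775062  0.03578185]
-0.054 0.395 0.594 -0.001 -0 -0 x 5 
-0 0.153 0.423 -0 -0 -0 x 5 
-0 0.047 0.127 -0 -0 -0 x 5
```

View pics/c7.png

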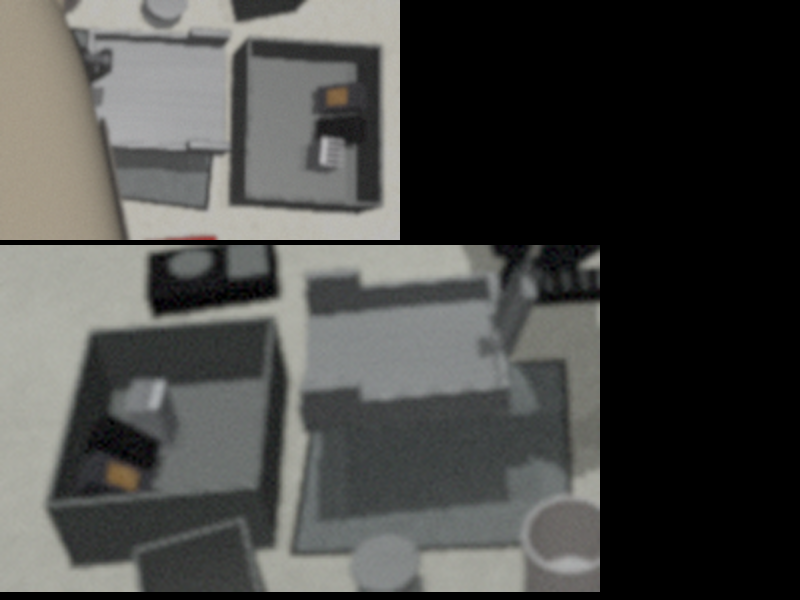

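All three parts lie in the bin (top crop (337,97), (340,130), (328,152)), the bin has not moved and the tray is empty. I'll set the tray down on the mat.

Request:
carry_out --steps "-0.01 0.08 0.12 0 0 0; -0.02 0.16 0.24 0 0 0; -0.032 0.24 0.36 0 0 0; -0.043 0.32 0.48 0 0 0; -0.052 0.398 0.597 0 0 0"

```text
clock: 25.75
position: [0.5656, 0.0686, 0.1265]
ee_rot: [-0.071, -3.085, 0.546]
force: [-0.7, 0.4, -2.0]
width: 0.0105
finger_force: 108.1
```

Request:
carry_out --steps "0 0.04 0.1 0 0 0; 0 0.08 0.2 0 0 0; 0 0.11 0.3 0 0 0; 0 0.14 0.38 0 0 0; 0 0.153 0.423 0 0 0"

```text
clock: 26.38
position: [0.5654, 0.0683, 0.082]
ee_rot: [-0.071, -3.084, 0.546]
force: [0.1, -0.2, -2.2]
width: 0.0103
finger_force: 108.1
```

Request:
carry_out --steps "0 0.014 0.04 0 0 0; 0 0.025 0.07 0 0 0; 0 0.036 0.1 0 0 0; 0 0.047 0.127 0 0 0; 0 0.047 0.127 0 0 0"

```text
clock: 27.0
position: [0.5656, 0.0684, 0.069]
ee_rot: [-0.071, -3.085, 0.546]
force: [1.0, 0.4, -3.1]
width: 0.0102
finger_force: 108.2
```

Request:
carry_out --steps "0 0.003 0.009 0 0 0; 0 0.005 0.014 0 0 0; 0 0.005 0.014 0 0 0"

```text
clock: 27.38
position: [0.5657, 0.0685, 0.0687]
ee_rot: [-0.07, -3.086, 0.547]
force: [-1.8, 0.4, 5.3]
width: 0.0104
finger_force: 109.4
```

```bash
python3 - <<'E'
from h import *
s=env.get_state();print(s["clock"],s["position"],s["force"],s["moment"])
E
```

```text
27.375 [0.56574247 0.06845304 0.06870307] [-1.84871277  0.42270744  5.28175436] [ 0.31676025  0.54719762 -0.18015926]
```

Contact. I'll let go and withdraw along the plate.

Request:
carry_out --steps "0 0 0 0 0 0; 0 0 0 0 0 0; 0 0 0 0 0 0; 0 0 0 0 0 0" --hand 0.2

```text
clock: 27.88
position: [0.5656, 0.0683, 0.0675]
ee_rot: [-0.071, -3.085, 0.546]
force: [-0.4, -1.0, -0.5]
width: 0.0514
finger_force: 0.0
```

Request:
carry_out --steps "0 0 -0.15 0 0 0; 0 0 -0.35 0 0 0; 0 0 -0.6 0 0 0; 0 0 -0.85 0 0 0; 0 0 -1 0 0 0"

```text
clock: 28.5
position: [0.5679, 0.1035, 0.1637]
ee_rot: [-0.071, -3.088, 0.546]
force: [-0.1, 0.6, -0.5]
width: 0.0513
finger_force: 0.0
```

Request:
carry_out --steps "0.2 0.1 -0.2 0 0 0; 0.4 0.25 -0.4 0 0 0; 0.6 0.4 -0.5 0 0 0; 0.8 0.6 -0.5 0 0 0; 0.8 0.6 -0.5 0 0 0"

```text
clock: 29.12
position: [0.4881, 0.1812, 0.1878]
ee_rot: [-0.065, -3.083, 0.547]
force: [1.0, -0.5, -0.1]
width: 0.051
finger_force: 0.0
```

```bash
python3 - <<'E'
from h import *
s=env.get_state();print(s["clock"],s["position"],s["force"])
t=env.read_camera("top");c=env.read_camera("scene")
o=np.zeros((600,800,3),np.uint8);o[:400,:]=cv2.resize(t[135:265,260:520],(800,400),interpolation=cv2.INTER_CUBIC);o[400:,:]=cv2.resize(c[190:290,90:290],(800,400))[:200] if 0 else 0
o[402:600,:396]=cv2.resize(c[190:290,90:290],(396,198))
cv2.imwrite("pics/c8.png",o[:,:,::-1])
E
```

```text
29.125 [0.48814325 0.18115928 0.18777061] [ 0.96549775 -0.4632548  -0.11811846]
```

View pics/c8.png

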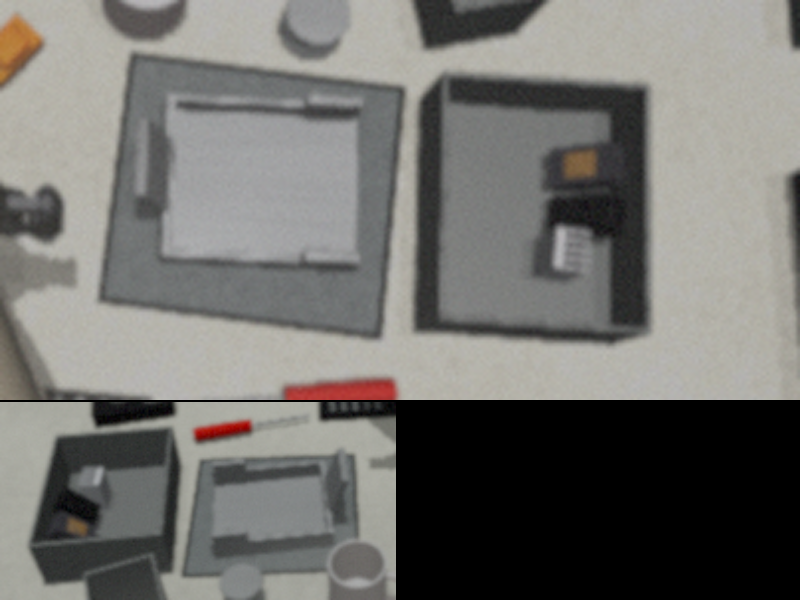

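```bash
python3 - <<'E'
from h import *
v=lambda q:(260+q[0]*.325,135+q[1]*.325)
print("mat",np.mean([onz("top",v(q),.001) for q in[(135,55),(403,88),(380,335),(100,300)]],0))
ea,eb=onz("top",v((330,255)),.056),onz("top",v((334,98)),.056);print(ea,eb)
f=[onz("top",v(q),z) for q,z in[((166,96),.036),((162,262),.036),((358,110),.006),((358,265),.006)]];print(f,np.mean(f,0))
E
```

```text
mat [ 0.55855  -0.032925  0.001   ]
[ 0.4912 -0.0906  0.056 ] [ 0.6338 -0.0982  0.056 ]
[array([0.6407, 0.0506, 0.036 ]), array([0.4874, 0.0554, 0.036 ]), array([ 0.6364, -0.13  ,  0.006 ]), array([ 0.4904, -0.1254,  0.006 ])] [ 0.563725 -0.03735   0.021   ]
```

```bash
python3 -c "
from cell import env
print(env.finish_job())"
```

```text
the job is handed in; nothing more can be done
None
```

The job is handed in: all three parts are in the wide bin, the empty tray is back flat on the mat about 6–7 mm from its middle, and the last pictures show the bin and nearby items where they stood.

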